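Take the pot off its stand and set it on the tile

TASK

The charcoal block is in the way on the grey soldering tile: lay it flat on the middle of the small scorched tile first. Then take the copper pot by its top handle, lift it up off its three-legged stand, and set it down upright, gently and without letting go early, with its whole base on the grey tile. Keep the pot level, carry it round and never over the tool cup, the bur stand and the two jars, and leave those where they stand.

Things in the scene. Friction and masses are not known exactly. Their poses are not given: they have to be found in the camera images.
- pot: open copper pot with a fixed arched handle over its mouth; 0.32 kg nominal. Base 68 mm across, rim 76 mm across at 60 mm height, whole height with handle 107 mm. Origin: centre of the underside; z up; the handle spans the mouth along the pot's y axis. It starts on the stand's plate
- pot_grip (a point): centre of the pot's dark wooden hand grip, on the pot's axis 100 mm above its underside: a bar 44 mm long along the pot's y axis, 14 mm wide (along x) and 14 mm high, with 33 mm of free space beneath it down to the rim
- trivet: fixed three-legged dark steel stand; round plate 92 mm across whose top is 75 mm above the bench, with three upright lugs round its edge (inner faces 41 mm from the centre, standing 14 mm above the plate) that keep the pot from sliding off. Origin: on the bench under its centre
- grey_tile: fixed grey soldering tile, 168 (x) x 92 (y) x 20 mm. Origin: centre of the underside, on the bench; its top is at z = 20 mm
- scorched_tile: fixed small brown-black scorched soldering tile, 106 (x) x 82 (y) x 16 mm. Origin: centre of the underside, on the bench; its top is at z = 16 mm
- charcoal_block: loose black-brown charcoal block, 60 (x) x 80 (y) x 22 mm, about 0.1 kg. Origin: centre of the underside. It starts flat on the grey tile
- hanging_handpiece (a point): lower tip of the fixed tool handpiece that hangs over the middle of the bench: a rigid rod 21 mm across, standing straight up 150 mm from this point; the wrist, forearm and gripper must pass clear of it, best on the robot's side
- tool_cup: grey cup full of pens and tools, 71 x 68 mm, 130 mm high; loose; origin: centre of the underside; stands between the left and the right work places, near the straight line between them; not to be disturbed
- pumice_jar: grey plastic jar with lid, 76 mm across, 112 mm high; loose; origin: centre of the underside; stands between the left and the right work places, near the straight line between them; not to be disturbed
- bur_stand: tall tiered lilac-grey stand full of burs, 147 mm across, 232 mm high; loose; origin: centre of the underside; behind the left work place; not to be disturbed
- blue_lid_jar: clear jar with a blue lid, 64 mm across, 87 mm high; loose; origin: centre of the underside; behind the right work place; not to be disturbed
Not all that is in view belongs to the job. Leave any pink, turquoise or white look-alike of the charcoal_block alone.

How it is judged (in metres and radians):
On the way, in this order (a step that is already met when the one before it is completed fails the run):
1. the charcoal block lies flat on the scorched tile, let go (x of charcoal_block in the frame of scorched_tile between -0.04 and 0.04 m and y of charcoal_block in the frame of scorched_tile between -0.03 and 0.03 m and z of charcoal_block in the frame of scorched_tile between 0.011 and 0.021 m and angle between charcoal_block's own z axis and vertical below 0.1 rad and contact force between the fingers and charcoal_block below 0.1 N and linear speed of charcoal_block below 0.02 m/s), for 0.2 s.
2. the pot is held by its handle, lifted clear above the lugs of the stand (z of pot in the frame of trivet above 0.095 m and distance between the grasp point and pot_grip below 0.045 m), for 0.2 s.
3. the pot stands on the grey tile while the hand still has the handle (x of pot in the frame of grey_tile between -0.06 and 0.06 m and y of pot in the frame of grey_tile between -0.024 and 0.024 m and z of pot in the frame of grey_tile between 0.016 and 0.024 m and angle between pot's own z axis and vertical below 0.08 rad and distance between the grasp point and pot_grip below 0.045 m and linear speed of pot below 0.05 m/s), for 0.1 s.
At the end, for the whole second after the job is handed in: the pot stands upright and at rest on the grey tile (centre within 60 mm of the tile's centre along its length and 24 mm across it, tilt under 0.08 rad), and the charcoal block lies flat and at rest on the scorched tile (centre within 40 mm along and 30 mm across) (x of pot in the frame of grey_tile between -0.06 and 0.06 m and y of pot in the frame of grey_tile between -0.024 and 0.024 m and z of pot in the frame of grey_tile between 0.016 and 0.024 m and angle between pot's own z axis and vertical below 0.08 rad and x of charcoal_block in the frame of scorched_tile between -0.04 and 0.04 m and y of charcoal_block in the frame of scorched_tile between -0.03 and 0.03 m and z of charcoal_block in the frame of scorched_tile between 0.011 and 0.021 m and angle between charcoal_block's own z axis and vertical below 0.1 rad and linear speed of each of pot, charcoal_block below 0.02 m/s); the robot touches nothing.
It fails at once if the pot tipped by more than about 20 degrees (angle between pot's own z axis and vertical above 0.35 rad).
It fails at once if the tool cup, bur stand or one of the jars shifted by more than 20 mm or tipped (distance of any of tool_cup, pumice_jar, bur_stand, blue_lid_jar from where it was at the start of the episode above 0.02 m or angle between any of tool_cup, pumice_jar, bur_stand, blue_lid_jar's own z axis and vertical above 0.2 rad).
It fails at once if the pot carried over the tool cup, bur stand or one of the jars (pot centre above it) (horizontal distance between pot and tool_cup below 0.036 m or horizontal distance between pot and pumice_jar below 0.038 m or horizontal distance between pot and bur_stand below 0.073 m or horizontal distance between pot and blue_lid_jar below 0.032 m).
It also fails if it takes over 72 s, if anything falls off the work surface, if the arm or the gripper's body presses on something with over 40 N, if the wrist force passes 120 N, or if a joint passes its speed limit or range.

ROBOT

A 6-joint arm with a two-finger parallel gripper is mounted at the origin on a cart in front of the work surface, level with it; the furniture and walls round the work are solid. World frame = base frame: x ahead of the robot, y to its left, z up, the work surface at z = 0. Lengths are in mm, angles in rad, forces in N, time in s.
With the tool pointing down it reaches from about 350 to 975 mm from the base axis. Payload 7.1 kg.
Tool frame: the origin (TCP) lies on the front face of the gripper's body, between the roots of the fingers; the fingertips stand 80 mm ahead of it and the grasp point (between the pads) lies 61 mm ahead of it (env.tips_ahead is the distance from the TCP to the fingertips, in mm); z points along the fingers, y is the line along which they close (so a half turn about z gives the same grasp; the last joint's range is limited). The gripper opens to 88 mm and grips with 3 to 60 N. Pads are 20 mm wide; open, the fingers measure 115 mm over their backs; the gripper's body (75 mm by 178 mm) begins 61 mm behind the grasp point.
Start: joints at [1.313, 0.423, 1.63, -0, 1.089, -0.019], TCP at [147.804, 607.256, 302.675] pointing down, gripper open.
Joint ranges: [-3, 3], [-0.9, 2.11], [0.09, 2.58], [-1.31, 4.45], [0.11, 2.69], [-2.54, 2.54]. Speed limits (rad/s): [2.39, 2.39, 3.01, 3.14, 3.14, 3.14].

INTERFACE

Orientations are given as a unit quaternion [x, y, z, w].
In Python, from station import env, set_gripper, viewer, workorder gives the robot as it stands. Calls block until the motion is done:
- env.reach(position, orientation): joint-space move of the TCP to a pose.
- env.move_l(position, rot=None, rate=150, f_stop=None): straight line of the TCP; rot=None keeps the orientation; rate is the mean speed in mm/s. With f_stop (N) it stops when the force on the tool has changed by that much, and returns True; else False.
- env.move_joints(angles): joint-space move.
- set_gripper(opening): finger opening in mm; the grip force is fixed at half the most; returns when the fingers have stopped.
- env.hold(seconds).
- env.ik(position, orientation): joint angles nearest the present ones, or None.
- env.read_state(): the state.
- viewer.camera(name): name is "scene" or "top" or "wrist"; returns the picture (480x640x3 uint8, blue, green, red); there is no depth.
- viewer.camera_params(name): a dict with "fx", "fy", "cx", "cy" (pixels), "pose" (4x4, takes a point from camera to world coordinates); the wrist camera has in their place "tool_from_camera" (4x4, takes a point from camera to tool coordinates, whose origin is the TCP and whose axes are the flange's). Camera axes: x right, y up, looking along -z (the intrinsics and any distortion apply to the point x, -y, -z); pixel columns grow to the right and rows downward; lengths in mm; the calibration is good to about 2 mm. A picture is of the moment at which its call begins: read the wrist's pose just before it. camera_params takes no time and is no camera call.
A pose or a line that the arm cannot do raises env.IKError and nothing moves.
- workorder.sign_off(): hands the job in; it is judged then, once.
The state is a dict: "time_s": time; "qpos": joint angles; "dq": joint speeds; "tau": joint torques, N m; "tool_pos": TCP position; "orientation": TCP orientation; "force": force on the tool from outside, world axes, zero at the start; "wrist_torque": the same for the moment, N m; "width": finger opening in mm; "grip_force": force on a finger pad.
Only numpy, scipy, OpenCV 4.12 (cv2) and the standard library are available. Lean on these libraries where they do the work, as an engineer would, in place of code of your own. Each camera call takes 0.05 s, during which the arm holds its last target. There are 200 camera calls.

## Working session

There is one attempt and no reset: what is moved stays moved. The work goes in short steps, each a Python script; the robot and the scene stay as the last script left them, time stands still between calls to the robot, and variables do not carry over. Pictures are saved under pics/ and viewed, at most 10 in all, crops included, and the job is handed in when it is done.

```bash
mkdir -p pics; ls
python3 - <<'E'
from station import env, viewer
import cv2, numpy as np
np.set_printoptions(precision=3,suppress=True)
for n in("top","scene"):
    cv2.imwrite(f"pics/{n}0.png",viewer.camera(n)); print(n,viewer.camera_params(n))
print(viewer.camera_params("wrist")); print(env.read_state())
E
```

```text
pics
top {'fx': 619.9240378049006, 'fy': 619.9240378049006, 'cx': 315.9033838848231, 'cy': 250.00181977542792, 'pose': array([[  -0.014,    0.99 ,   -0.141,  316.82 ],
       [  -0.999,   -0.021,   -0.046, -133.031],
       [  -0.049,    0.14 ,    0.989, 1616.645],
       [   0.   ,    0.   ,    0.   ,    1.   ]])}
scene {'fx': 518.5643730145941, 'fy': 518.5643730145941, 'cx': 317.7611319355696, 'cy': 239.63235506800393, 'pose': array([[   0.621,    0.578,   -0.528, -218.563],
       [  -0.783,    0.442,   -0.437, -680.882],
       [  -0.019,    0.685,    0.728, 1276.751],
       [   0.   ,    0.   ,    0.   ,    1.   ]])}
{'fx': 430.7872543457353, 'fy': 430.7872543457353, 'cx': 321.5885436263909, 'cy': 240.14671801901005, 'tool_from_camera': array([[ -0.   ,   0.965,   0.263,  72.825],
       [  1.   ,   0.   ,   0.001,   0.196],
       [  0.001,   0.263,  -0.965, -81.548],
       [  0.   ,   0.   ,   0.   ,   1.   ]])}
{'time_s': 0.1, 'qpos': array([ 1.313,  0.424,  1.631, -0.   ,  1.089, -0.019]), 'dq': array([ 0.001, -0.002, -0.001, -0.001,  0.001,  0.001]), 'tau': array([ -0.001, -54.561, -27.432,   0.064,   0.019,  -0.   ]), 'tool_pos': array([147.734, 606.89 , 301.988]), 'orientation': array([ 0.119,  0.993, -0.001, -0.   ]), 'force': array([-1.136,  0.276, -0.308]), 'wrist_torque': array([-0.007,  0.037, -0.023]), 'grip_force': 0.0, 'width': 87.77861485223407}
```

View pics/top0.png

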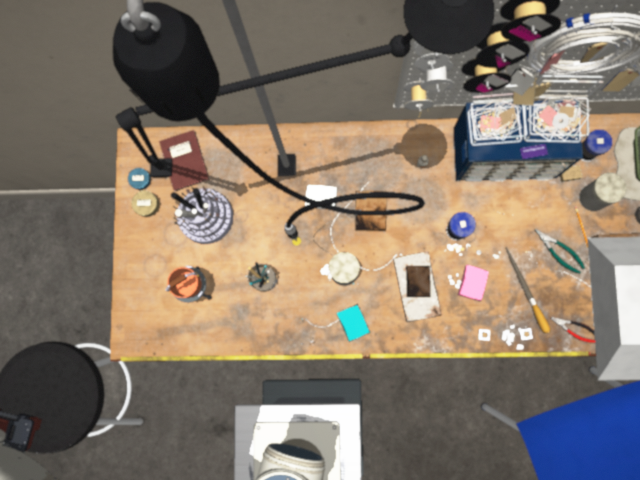

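View pics/scene0.png

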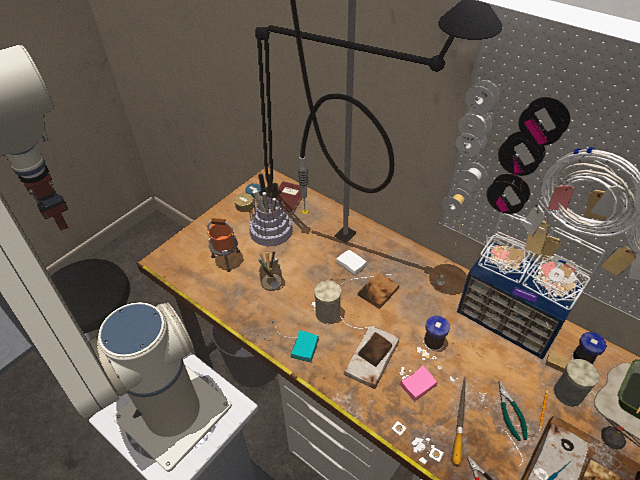

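```bash
cat > h.py <<'E'
from station import env, set_gripper, viewer, workorder
import cv2, numpy as np
from scipy.spatial.transform import Rotation as R
np.set_printoptions(precision=3,suppress=True)
def cam(n, st=None):
    p=viewer.camera_params(n)
    if n=="wrist":
        T=np.eye(4); T[:3,:3]=R.from_quat(st["orientation"]).as_matrix(); T[:3,3]=st["tool_pos"]
        p["pose"]=T@p["tool_from_camera"]
    return p
def ray(p,u,v):
    d=np.array([(u-p["cx"])/p["fx"],-(v-p["cy"])/p["fy"],-1.])
    return p["pose"][:3,3], p["pose"][:3,:3]@d
def atz(p,u,v,z):
    o,d=ray(p,u,v); return o+d*(z-o[2])/d[2]
def proj(p,X):
    c=p["pose"][:3,:3].T@(np.asarray(X,float)-p["pose"][:3,3])
    return np.array([p["cx"]-p["fx"]*c[0]/c[2], p["cy"]+p["fy"]*c[1]/c[2]])
def tri(pa,a,pb,b):
    oa,da=ray(pa,*a); ob,db=ray(pb,*b)
    s,t=np.linalg.lstsq(np.c_[da,-db],ob-oa,rcond=None)[0]
    A=oa+s*da;B=ob+t*db; return (A+B)/2, np.linalg.norm(A-B)
def down(yaw):  # tool z down, closing line (tool y) at angle yaw from world x
    y=np.array([np.cos(yaw),np.sin(yaw),0]); z=np.array([0,0,-1.]); x=np.cross(y,z)
    return R.from_matrix(np.c_[x,y,z]).as_quat()
E
python3 - <<'E'
from h import *
t=cam("top");s=cam("scene")
for n,a,b in [("handpiece",(297,242),(305,213)),("pot grip",(184,284),(217,222)),("bluelid",(461,222),(437,325)),("pumice lid",(346,265),(328,288))]:
    print(n,*tri(t,a,s,b))
for n,z,a,b in [("grey tile",20,(417,286),(372,355)),("charcoal",42,(418,281),(376,347)),("scorched",16,(371,215),(379,291)),("pot base/trivet",75,(187,288),(224,243)),("cup",100,(263,273),(270,268)),("bur",100,(203,214),(270,222)),("white",10,(320,196),(351,261))]:
    print(n,atz(t,*a,z),atz(s,*b,z))
E
```

```text
handpiece [515.628 -33.702 341.073] 0.8977385140634058
pot grip [441.469 243.725 200.053] 9.942572878255648
bluelid [ 596.532 -422.144   83.204] 3.662100167187521
pumice lid [ 487.795 -133.166  131.209] 6.557723249474808
grey tile [ 445.339 -316.272   20.   ] [ 443.402 -315.258   20.   ]
charcoal [ 456.188 -316.724   42.   ] [ 459.017 -316.259   42.   ]
scorched [ 634.082 -203.866   16.   ] [ 641.738 -205.819   16.   ]
pot base/trivet [446.246 265.505  75.   ] [461.343 268.44   75.   ]
cup [477.882  69.676 100.   ] [458.874  66.468 100.   ]
bur [629.998 221.192 100.   ] [603.407 196.805 100.   ]
white [689.758 -70.681  10.   ] [692.129 -64.383  10.   ]
```

```bash
cat >> h.py <<'E'
def polar(r,az,z): return [r*np.cos(az),r*np.sin(az),z]
E
python3 - <<'E'
from h import *
s=env.read_state(); az=s["qpos"][0]
env.move_l(polar(370,az,380),down(az))
q=env.read_state()["qpos"].copy(); print(q)
q[0]=-0.47; env.move_joints(q)
print(env.read_state()["tool_pos"])
env.reach([530,-262,400],down(-0.47)); env.hold(.3)
s=env.read_state(); im=viewer.camera("wrist"); cv2.imwrite("pics/w1.png",im)
np.save("w1.npy",cam("wrist",s)["pose"]); print(s["tool_pos"],s["orientation"],s["time_s"],s["force"])
E
```

```text
[ 1.281 -0.077  2.058 -0.     1.161 -0.032]
[ 335.653 -156.581  379.791]
[ 529.448 -261.648  400.567] [0.852 0.523 0.    0.   ] 5.2583 [-0.253 -0.443  0.097]
```

View pics/w1.png

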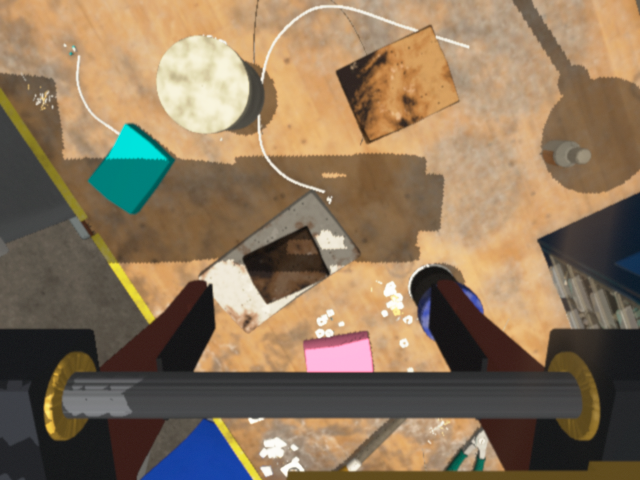

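Run:
```python
import cv2,numpy as np
im=cv2.imread("pics/w1.png")
f=lambda c:cv2.convertScaleAbs(cv2.resize(c,None,fx=4,fy=4,interpolation=cv2.INTER_CUBIC),alpha=1.5,beta=25)
a=f(im[185:335,190:370]);b=f(im[15:150,325:475])
cv2.imwrite("pics/c1.png",cv2.resize(a,(720,600)));cv2.imwrite("pics/c2.png",b)
```

```text
(no output)
```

View pics/c1.png

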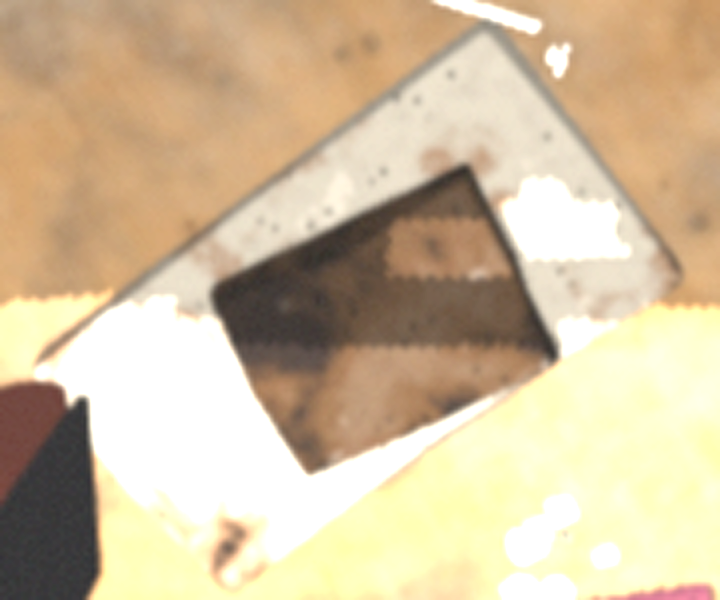

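View pics/c2.png

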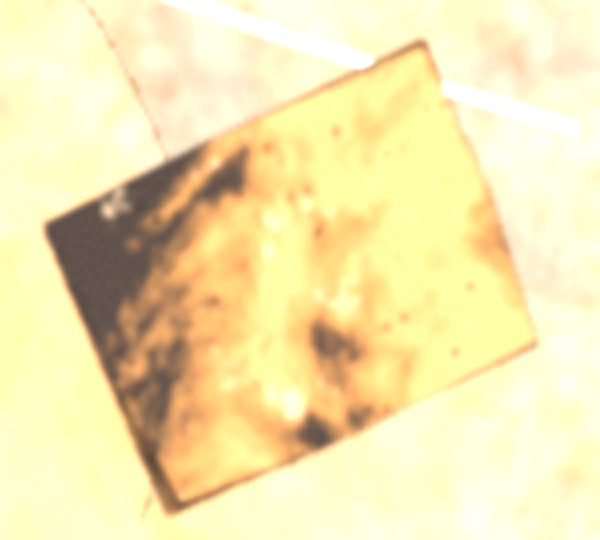

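Run:
```python
from h import *
from scipy.optimize import least_squares
p=cam("top"); p=viewer.camera_params("wrist"); p["pose"]=np.load("w1.npy")
def fit(n,off,c,zs,x0,L,W):
    px=np.array(c)/4+off
    P=np.array([atz(p,*u,z) for u,z in zip(px,zs)])
    print(n,"sides",[round(np.linalg.norm((P[i]-P[(i+1)%4])[:2]),1) for i in range(4)])
    def X(v):
        co,si=np.cos(v[2]),np.sin(v[2])
        l=np.array([(1,1),(1,-1),(-1,-1),(-1,1)])*[L/2,W/2]
        return np.c_[l@np.array([[co,si],[-si,co]])+v[:2]]
    r=least_squares(lambda v:(X(v)-P[:,:2]).ravel(),[*P[:,:2].mean(0),x0]); print("  pose",r.x,"res",np.abs(r.fun).max())
# order: (+x+y),(+x-y),(-x-y),(-x+y)
fit("grey",(190,185),[(485,27),(680,278),(235,580),(40,357)],[20]*4,.2,168,92)
fit("char",(190,185),[(467,167),(555,357),(310,473),(213,292)],[20,42,42,20],.2,80,60)
fit("sco",(325,15),[(46,228),(425,42),(537,345),(170,512)],[0,16,16,0],-1.5,82,106) if 0 else None
fit("sco",(325,15),[(46,228),(425,42),(537,345),(170,512)],[0,16,16,0],0.,82,106)
fit("sco",(325,15),[(425,42),(537,345),(170,512),(46,228)],[16,16,0,0],0.,106,82)
for n,u,z in [("pumice",(203,84),112),("blue",(450,300),87)]: print(n,atz(p,*u,z))
```

```text
grey sides [np.float64(89.3), np.float64(159.2), np.float64(87.2), np.float64(158.3)]
  pose [ 448.354 -313.551    0.166] res 5.056066651751848
char sides [np.float64(53.3), np.float64(75.5), np.float64(53.5), np.float64(80.4)]
  pose [ 457.316 -315.65     0.012] res 3.9868440907994227
sco sides [np.float64(101.4), np.float64(78.8), np.float64(101.2), np.float64(80.5)]
  pose [ 647.77  -201.601    1.534] res 2.795219370468544
sco sides [np.float64(78.8), np.float64(101.2), np.float64(80.5), np.float64(101.4)]
  pose [ 647.77  -201.601   -0.037] res 2.795211692622047
pumice [ 489.184 -127.159  112.   ]
blue [ 597.688 -406.063   87.   ]
```

Run:
```python
from h import *
t=cam("top");s=cam("scene")
for a,b in [((422,203),(393,150)),((400,210),(370,190)),((340,204),(330,170))]: print(tri(t,a,s,b))
w=viewer.camera_params("wrist"); w["pose"]=np.load("w1.npy")
print([atz(w,u,v,20) for u,v in [(305,338),(370,333)]])
g=np.array([457,-316]); 
env.reach([457,-316,200],down(-np.pi/2+.012)) 
st=env.read_state(); print(st["qpos"],st["tool_pos"])
f=env.move_l([457,-316,104],rate=60,f_stop=15); st=env.read_state(); print(f,st["tool_pos"],st["force"])
```

```text
(array([ 530.778, -260.737,  636.179]), np.float64(5.958035647674373))
(array([ 536.081, -226.105,  511.189]), np.float64(22.357516237502143))
(array([ 545.665, -114.074,  508.362]), np.float64(34.671918129760265))
[array([ 431.869, -408.624,   20.   ]), array([ 503.407, -437.658,   20.   ])]
[-0.626  0.464  1.852  0.     0.825  0.931] [ 457.734 -316.422  200.776]
False [ 457.186 -316.112  104.339] [-0.039  1.213  0.635]
```

Run:
```python
from h import *
set_gripper(30); s=env.read_state(); print(s["width"],s["grip_force"],s["force"])
env.move_l([457,-316,190],rate=80); env.hold(.2)
s=env.read_state(); print(s["width"],s["grip_force"],s["force"])
yaw=-np.pi/2+.012-.037
env.reach([646,-203,190],down(yaw)); env.hold(.2)
s=env.read_state(); print(s["qpos"],s["tool_pos"],s["width"],s["time_s"])
a=viewer.camera("wrist"); b=viewer.camera("scene")[200:430,230:530]
np.save("w2.npy",cam("wrist",s)["pose"])
cv2.imwrite("pics/w2.png",a); cv2.imwrite("pics/s2.png",cv2.resize(b,None,fx=2,fy=2))
```

```text
60.12523015730773 29.82958674430847 [-0.662  0.245  0.979]
60.32917494958784 29.836325347423553 [-0.1    0.32  -1.142]
[-0.324  0.627  1.574 -0.     0.941  1.273] [ 644.876 -204.31   190.112] 60.16607679238557 11.0083
```

View pics/w2.png

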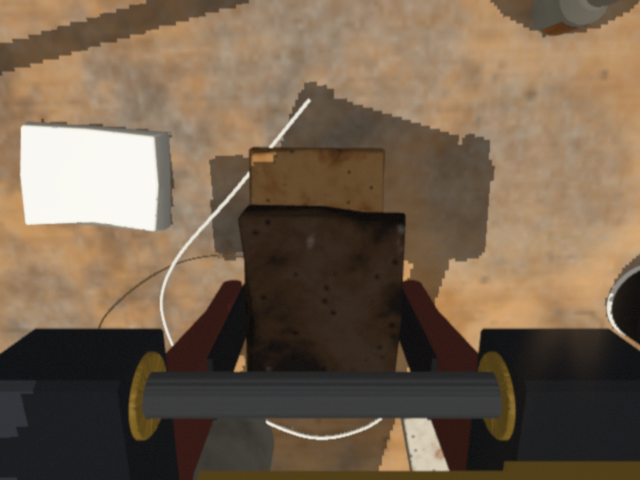

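Run:
```python
from h import *
w=viewer.camera_params("wrist"); w["pose"]=np.load("w2.npy")
L=atz(w,249,152,16);Rr=atz(w,384,152,16); print(L,Rr,L-Rr, "block far edge",atz(w,247,207,108),atz(w,405,214,108))
```

```text
[ 700.417 -163.31    16.   ] [ 698.269 -241.935   16.   ] [ 2.148 78.626  0.   ] block far edge [ 685.363 -176.365  108.   ] [ 680.936 -237.361  108.   ]
```

Run:
```python
from h import *
p=np.array([647,-203,0.])
env.move_l(p+[0,0,115],rate=90)
f=env.move_l(p+[0,0,98.5],rate=25,f_stop=4); s=env.read_state(); print(f,s["tool_pos"],s["force"])
set_gripper(86); env.hold(.2)
env.move_l(p+[0,0,230],rate=120)
env.move_l([500,-230,300],rate=200); env.hold(.1)
s=env.read_state(); a=viewer.camera("wrist"); b=viewer.camera("scene")[160:400,180:500]
np.save("w3.npy",cam("wrist",s)["pose"]); cv2.imwrite("pics/w3.png",a)
cv2.imwrite("pics/s3.png",cv2.resize(b,None,fx=2.4,fy=2.4,interpolation=cv2.INTER_CUBIC)); print(s["time_s"],s["qpos"])
```

```text
True [ 646.823 -202.98   100.121] [ 0.607 -0.69   3.732]
15.775 [-0.452  0.32   1.797 -0.     1.027  1.144]
```

View pics/w3.png

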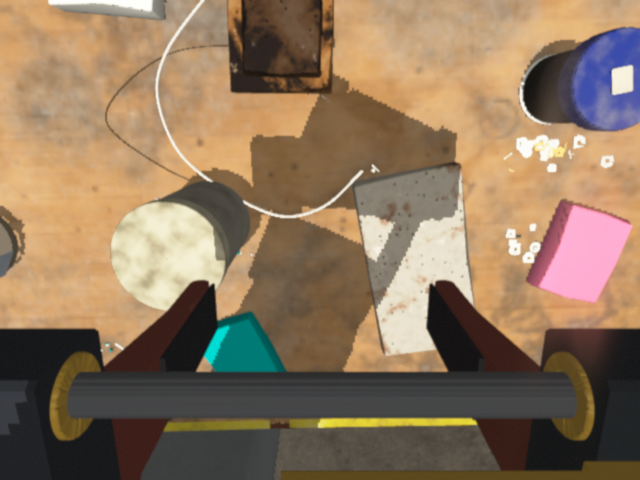

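Run:
```python
from h import *
env.move_l(polar(370,-.45,380),down(-.45),rate=200)
q=env.read_state()["qpos"].copy(); print(q); q[0]=.53; env.move_joints(q)
env.move_l(polar(515,.53,390),down(.53),rate=200); env.hold(.3)
s=env.read_state(); a=viewer.camera("wrist"); print(s["qpos"],s["tool_pos"],s["time_s"])
np.save("w4.npy",cam("wrist",s)["pose"]); cv2.imwrite("pics/w4.png",a)
w=viewer.camera_params("wrist"); w["pose"]=np.load("w3.npy")
for c in [(353,187),(460,165),(474,297),(385,355)]: print(atz(w,*c,20))
```

```text
[-0.482 -0.078  2.058  0.     1.161 -0.031]
[ 0.507  0.162  1.781  0.     1.199 -0.023] [443.878 260.169 390.291] 19.7
[ 518.071 -256.214   20.   ]
[ 534.171 -344.962   20.   ]
[ 415.822 -364.76    20.   ]
[ 359.161 -285.378   20.   ]
```

View pics/w4.png

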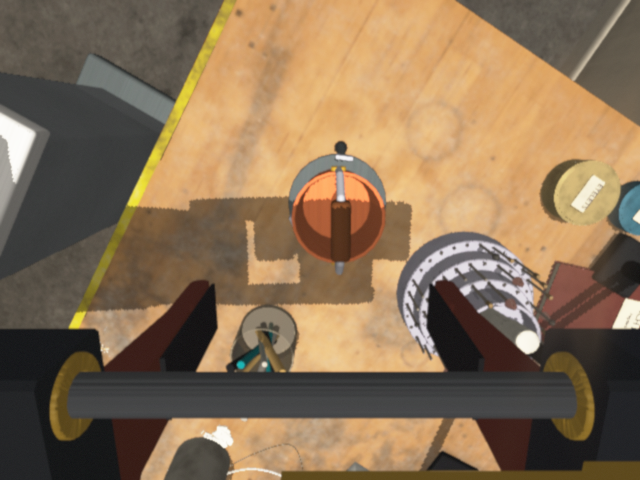

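Run:
```python
from h import *
w=viewer.camera_params("wrist"); w["pose"]=np.load("w4.npy")
a,b=atz(w,341,200,182),atz(w,340,262,182)
print("grip",a,b,(a+b)/2,np.linalg.norm(a-b),np.arctan2(*(a-b)[1::-1]))
a,b=atz(w,341,172,148),atz(w,340,270,148); print("feet",(a+b)/2,np.arctan2(*(a-b)[1::-1]))
l,r=atz(w,291.5,216,135),atz(w,385,216,135); print("rim",(l+r)/2,np.linalg.norm(l-r))
print("rim tb",(atz(w,338,171,135)+atz(w,338,263,135))/2)
for n,c,z in [("cup",(270,325),130),("bur tip",(527,342),232),("bur tier",(460,285),60)]: print(n,atz(w,*c,z))
```

```text
grip [443.788 285.242 182.   ] [466.043 246.888 182.   ] [454.915 266.065 182.   ] 44.34248394255759 2.0965724434883923
feet [456.837 265.617 148.   ] 2.1022574713650535
rim [454.561 266.988 135.   ] 74.65216992934526
rim tb [455.367 265.259 135.   ]
cup [453.834 153.126 130.   ]
bur tip [582.098 273.81  232.   ]
bur tier [609.333 255.711  60.   ]
```

Run:
```python
from h import *
w=viewer.camera_params("wrist"); w["pose"]=np.load("w4.npy");t=cam("top");s=cam("scene")
for X in [(475,70,0),(475,70,100),(445,150,100),(488,-130,112),(455,266,175),(455,266,75)]: print(X,proj(w,X),proj(t,X),proj(s,X))
print(w["pose"])
```

```text
(475, 70, 0) [265.006 338.348] [267.943 278.015] [275.364 284.964]
(475, 70, 100) [252.12  387.363] [262.872 274.164] [272.735 264.175]
(445, 150, 100) [263.828 308.716] [230.674 286.867] [246.433 257.926]
(488, -130, 112) [173.567 540.286] [343.761 266.812] [328.339 291.458]
(455, 266, 175) [340.133 229.325] [176.074 280.946] [218.093 222.115]
(455, 266, 75) [335.745 203.624] [186.859 284.536] [223.108 244.506]
[[  0.863  -0.488  -0.133 406.729]
 [  0.505   0.832   0.228 322.709]
 [ -0.001  -0.264   0.964 471.841]
 [  0.      0.      0.      1.   ]]
```

Run:
```python
from h import *
g=np.array([455.3,266,0.]); y=down(.527)
env.move_l(g+[0,0,330],y,rate=120)
f=env.move_l(g+[0,0,239],rate=70,f_stop=8); s=env.read_state(); print(f,s["tool_pos"],s["force"])
set_gripper(5); s=env.read_state(); print(s["width"],s["grip_force"],s["force"])
env.move_l(g+[0,0,350],rate=60); env.hold(.4)
s=env.read_state(); print(s["width"],s["grip_force"],s["force"],s["tool_pos"],s["time_s"])
cv2.imwrite("pics/w5.png",np.hstack([cv2.resize(viewer.camera("wrist"),(400,300)),cv2.resize(viewer.camera("scene")[100:340,120:440],(400,300))]))
```

```text
False [455.535 266.107 239.452] [-0.333 -0.486 -0.999]
13.771067950250591 29.994201064109802 [ 0.952 -0.419 -1.468]
14.245784800808098 29.99401956796646 [-0.012  0.018 -2.676] [455.286 266.017 349.962] 25.3583
```

View pics/w5.png

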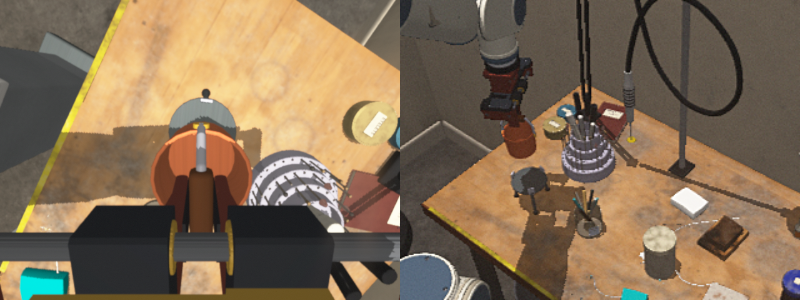

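Run:
```python
from h import *
env.move_l(polar(370,.527,350),down(.527),rate=120); env.hold(.2)
q=env.read_state()["qpos"].copy(); q0=q[0]
for a in np.linspace(q0,q0-1.141,5)[1:]: q[0]=a; env.move_joints(q)
env.hold(.4); s=env.read_state(); print(s["tool_pos"],s["force"],s["width"],s["time_s"])
az=np.arctan2(-314.5,447); g=np.array([447,-314.5,0])
env.move_l(g+[0,0,300],down(az),rate=120); env.hold(.3)
env.move_l(g+[0,0,200],rate=80); env.hold(.2)
f=env.move_l(g+[0,0,181.5],rate=12,f_stop=2.5); env.hold(.4)
s=env.read_state(); print(f,s["tool_pos"],s["force"],s["width"],s["time_s"])
cv2.imwrite("pics/w6.png",np.hstack([cv2.resize(viewer.camera("wrist"),(400,300)),cv2.resize(viewer.camera("scene")[220:430,240:520],(400,300))]))
```

```text
[ 303.029 -212.84   349.902] [-0.238 -0.473 -2.532] 13.812336243673132 29.5167
True [ 447.149 -314.597  183.897] [0.206 0.337 6.349] 13.690335285270194 34.7
```

View pics/w6.png

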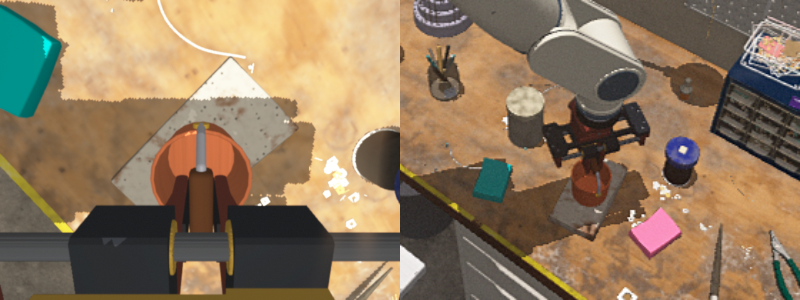

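Run:
```python
from h import *
set_gripper(70); env.hold(.3); s=env.read_state(); print(s["force"],s["width"])
env.move_l([447,-314.5,300],rate=80)
env.move_l(polar(420,-.613,380),rate=150); env.hold(.5)
t=cam("top"); im=viewer.camera("top"); h=cv2.cvtColor(im,cv2.COLOR_BGR2HSV)
for X in [(447,-314.5,0+80),(455,266,135)]:
    print("expected px",proj(t,X))
m=cv2.inRange(h,(3,150,90),(14,255,255)); n,l,st,c=cv2.connectedComponentsWithStats(m)
print([(st[i],c[i]) for i in range(1,n) if st[i,4]>40]); s=env.read_state(); print(s["time_s"],s["tool_pos"])
w=cam("wrist",s); im=viewer.camera("wrist"); h=cv2.cvtColor(im,cv2.COLOR_BGR2HSV)
m=cv2.inRange(h,(3,150,60),(14,255,255)); n,l,st,c=cv2.connectedComponentsWithStats(m)
print("w expected rim",proj(w,(447,-314.5,80)),[(st[i],c[i]) for i in range(1,n) if st[i,4]>400])
```

```text
[ 0.077 -0.662  0.814] 70.30871106342897
expected px [418.989 283.337]
expected px [180.558 282.439]
[(array([413, 271,  22,  15, 116], dtype=int32), array([425.75 , 276.457]))]
39.3917 [ 343.56  -241.658  379.932]
w expected rim [464.276 205.024] [(array([ 414,  165,   90,   82, 5165], dtype=int32), array([457.342, 205.419])), (array([455, 420,  38,  51, 590], dtype=int32), array([474.395, 442.439]))]
```

```bash
python3 -c "
from h import *
print(workorder.sign_off())"
```

```text
the job is handed in; nothing more can be done
None
```

The charcoal block lies flat on the scorched tile and the copper pot stands upright on the grey tile, released. I handed the job in at about 39 s; the sign-off returned no verdict, and my last check put the pot within about 5 mm of its target at the tile's centre.

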